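# Load two stone cores and unhitch the scanner carriage

### The arm

A 7-joint arm with a two-finger parallel gripper is mounted at the origin on the work surface. World frame = base frame: x ahead of the robot, y to its left, z up, the work surface at z = 0. Lengths are in m, angles in degrees, forces in N, time in s.
With the tool pointing down it reaches from about 0.425 to 0.875 m from the base axis. Payload 4.7 kg.
Tool frame: the origin (TCP) lies between the finger pads; the fingertips stand 8 mm ahead of it and the grasp point (between the pads) lies 11 mm behind it (env.tip_extent is the distance from the TCP to the fingertips, in m); z points along the fingers, y is the line along which they close (so a half turn about z gives the same grasp; the last joint's range is limited). The gripper opens to 87 mm and grips with 3 to 60 N. Pads are 19 mm wide; open, the fingers measure 117 mm over their backs; the gripper's body (75 mm by 190 mm) begins 51 mm behind the grasp point.
Start: joints at [70.25, 18.392, -4.016, 83.108, 1.295, 78.541, -3.26], TCP at [0.228, -0.609, 0.231] pointing down, gripper open.
Joint ranges: [-163.93, 163.93], [-17.29, 119.83], [-79.2, 71.16], [3.27, 140.29], [-89.18, 269.18], [5.43, 117.66], [-154.24, 154.24]. Speed limits (degrees/s): [147.25, 147.25, 180, 180, 180, 180, 180].

### API

Orientations are given as [roll, pitch, yaw] about the fixed x, y, z axes, in that order (R = Rz(yaw) Ry(pitch) Rx(roll)).
In Python, from cell import sensors, vision, workorder, env gives the robot as it stands.
- The arm moves only by the tool drive_tool, never from a script. Its argument "moves" is a list of rows, each an object of numbers: "x", "y", "z": the shift along the tool's x, y, z in mm; "rx", "ry", "rz": the turn, a rotation vector about the tool's x, y, z in rad; "fingers": the closure, from -1 (fully open) to 1 (shut). In form: [{"x": .., "y": .., "z": .., "rx": .., "ry": .., "rz": .., "fingers": ..}, ...]. A call has 1 to 20 rows; each row is the pose to reach, as a shift and turn from the pose commanded when the call began, along the tool's axes at that moment; what a row does not reach only later rows make up. A row lasts 1/8 s, in which the tool goes at most 62.5 mm and 10.7 degrees, less where a joint would pass 70% of its speed; a pose out of reach is approached as far as the arm can. A call with a gripper value outside its range is refused whole. The fingers move at their own pace and stop on an object; "force" is the grip in N (left out, the last holds). Time passes only in rows, so rows that repeat a pose let the fingers close. It gives the time, the measured TCP pose, the force, the opening and the grip force at its end, in the units of the state.
- sensors.get_obs(): the state, without advancing time (a new reading comes with each control period).
- vision.read_camera(name): name is "side" or "top"; returns a dict with "image" (400x640x3 uint8, red, green, blue), "fx", "fy", "cx", "cy" (pixels), "R" (3x3) and "t" (3): a world point X has camera coordinates R X + t. Camera axes: x right, y down, z forward; pixel columns grow to the right and rows downward; lengths in m; the calibration is good to about 2 mm. A picture is of the moment at which its call begins. There is no depth.
- workorder.sign_off(): hands the job in; it is judged then, once.
The state is a dict: "time_s": time; "qpos": joint angles; "joint_velocities": joint speeds; "effort": joint torques, N m; "tool_pos": TCP position; "tool_rot": TCP orientation; "force": force on the tool from outside, world axes, zero at the start; "wrist_torque": the same for the moment, N m; "grip_width": finger opening in m; "grasp_force": force on a finger pad.
Only numpy, scipy, OpenCV 4.12 (cv2) and the standard library are available. Lean on these libraries where they do the work, as an engineer would, in place of code of your own. Each camera call takes 0.05 s, during which the arm holds its last target. There are 200 camera calls.

### The job

Drop the two stone cores one by one into the two empty pockets of the white scanner carriage (either core in either pocket, standing upright and down to the pocket floor). Then take the red latch knob on the yellow drawbar's coupler, pull it sideways against its spring, towards the robot base, as far as it goes, lift the drawbar off the ball until the coupler is about 70 mm higher than it was, and finish while still holding it raised there, still and not let go. Leave the other things on the bench where they are.

Things in the scene. Friction and masses are not known exactly. Their poses are not given: they have to be found in the camera images.
- dock: Scanning rail, fixed; base 410 x 100 x 12 mm. Origin: underside, on the bench; x along the rail from the ball to the carriage, y level across it (the way the latch opens), z up. On its centre line: white carriage block (160 x 92 mm, top 85 mm above the bench, centre x = +115 mm) with two pockets, and a grey shuttle with the ball stud at x = -160 mm.
- pocket_a (a point): Centre of the mouth of the carriage pocket nearer the drawbar, 85 mm above the bench (dock x = +75 mm); axes as the dock's. Round, 34 mm across, 35 mm deep, flat floor.
- pocket_b (a point): Centre of the mouth of the other pocket, 80 mm further along (dock x = +155 mm); same size.
- ball (a point): Centre of the 26 mm steel ball on the shuttle, 66 mm above the bench; hidden under the coupler at the start.
- drawbar: Yellow bar (tongue) 24 x 14 mm, hinged on the carriage. Origin on the hinge axis (its y axis), 75 mm above the bench, dock x = +20 mm. The bar points along its own -x; at rest it is level, axes as the dock's. The coupler end swings up at most 0.65 rad; unheld it falls back. About 3 N at the coupler lifts it. While latched it rises no more than about 3 mm.
- coupler (a point): The middle of the coupler (yellow cap 52 x 44 mm, top 12 mm above this point) at the drawbar's end, 180 mm from the hinge axis, right over the ball; 75 mm above the bench at rest.
- knob (a point): Gripping point on the axis of the red latch knob: an upright round stem 16 mm across on top of the coupler, part of the latch slide. The point is 44 mm above coupler (119 mm above the bench at rest); the stem is free from 26 mm below it to 22 mm above it, then comes a head 24 mm across, 10 mm high. It moves with latch and drawbar.
- latch (a joint): Travel of the latch slide in m: 0 closed (fork under the ball), grows as the knob is pulled along the drawbar's +y axis, stops at 0.022; the ball is free from 0.015 on. A spring pushes it shut: 6 N at 0, 12.6 N at the stop. The latch rides on the drawbar, so lifting the pulled knob lifts the drawbar; once off the ball it may be open or shut.
- core_sand: Sand-coloured stone drill core, a cylinder 28 mm in diameter and 80 mm high, about 120 g, standing upright on the bench. Origin: centre of its underside; z along its axis.
- core_dark: Dark grey stone drill core, same size, about 130 g, standing upright on the bench. Origin: centre of its underside; z along its axis.
- beaker: Clear plastic beaker, 84 mm across, 110 mm high, to be left alone; origin at its underside.
- rubber_bowl: Dark rubber mixing bowl, 90 mm across, 60 mm high, to be left alone; origin at its underside.
- spray_bottle: Red spray bottle, 220 mm high, to be left alone; origin at its underside.
- amber_bottle: Small amber bottle, 60 mm across, 130 mm high, to be left alone; origin at its underside.
- tape_roll: White roll of tape lying flat, 76 mm across, 24 mm high, to be left alone; origin at its underside.
- brush: Dusting brush lying on the bench, to be left alone; origin at its underside.
- jar: Small glass jar with a white lid, 54 mm across, 50 mm high, to be left alone; origin at its underside.
Things that resemble listed ones, but are neither listed nor needed, are in the scene too. There is more than one size of the core_sand; the job needs the smaller.

How it is judged:
By the outcome, as a careful person would: the job done as asked, in the order asked, and still so for the second after the job is handed in, while the arm keeps its last pose, push and grip.
It also fails if it takes over 72 s, if anything falls off the work surface, if the arm or the gripper's body presses on something with over 40 N, if the wrist force passes 120 N, or if a joint passes its speed limit or range.

## Working session

There is one attempt and no reset: what is moved stays moved. The work goes in short steps, Python scripts to look and compute and a tool call to move; the robot and the scene stay as the last step left them, time stands still between calls to the robot, and variables do not carry over. Pictures are saved under pics/ and viewed, at most 10 in all, crops included, and the job is handed in when it is done.

Besides the shell and the picture viewer there is one more tool, called after ">>>" by a JSON object that holds its "method" and its "body", one argument or row to a line. drive_tool: Moves the arm, as the interface text tells. Its arguments: {"type":"object","properties":{"moves":{"type":"array"},"force":{"type":"number"}},"required":["moves"]}

```bash
mkdir -p pics; cat > h.py <<'E'
import sys; sys.path.insert(0,'.')
import numpy as np, cv2
from cell import sensors, vision, workorder, env
def ray(c,u,v):
    R=np.array(c['R']);t=np.array(c['t'])
    return -R.T@t, R.T@np.array([(u-c['cx'])/c['fx'],(v-c['cy'])/c['fy'],1])
def atz(c,u,v,z):
    o,d=ray(c,u,v); return o+d*(z-o[2])/d[2]
def tri(c1,p1,c2,p2):
    o1,d1=ray(c1,*p1);o2,d2=ray(c2,*p2)
    s=np.linalg.lstsq(np.c_[d1,-d2],o2-o1,rcond=None)[0]
    a=o1+s[0]*d1;b=o2+s[1]*d2
    return (a+b)/2,np.linalg.norm(a-b)
def proj(c,X):
    p=np.array(c['R'])@np.array(X)+np.array(c['t']);return c['fx']*p[0]/p[2]+c['cx'],c['fy']*p[1]/p[2]+c['cy']
E
python3 - <<'E'
from h import *
import pickle
C={}
for n in('side','top'):
    c=vision.read_camera(n);C[n]=c
    cv2.imwrite(f'pics/{n}0.png',cv2.resize(c['image'][:,:,::-1],None,fx=1.25,fy=1.25,interpolation=cv2.INTER_CUBIC))
    print(n,ray(c,320,200),c['fx'])
pickle.dump(C,open('c0.pkl','wb'))
print(sensors.get_obs())
E
```

```text
side (array([ 0.23625531, -1.30507938,  1.10941365]), array([ 0.2077587 ,  0.76926966, -0.60430403])) 503.92978477693384
top (array([ 0.38694404, -0.06706012,  1.51274528]), array([ 1.16475265e-01,  6.75620915e-04, -9.93302660e-01])) 462.3872586578513
{'time_s': 0.1, 'qpos': array([70.25039126, 18.43518907, -4.01675101, 83.16585417,  1.29598141,
       78.54124732, -3.26200393]), 'joint_velocities': array([ 0.02047848, -0.14769311, -0.15469065, -0.21230838,  0.00569276,
       -0.01743846, -0.01440253]), 'effort': array([-9.51037255e-04, -4.92570877e+01, -4.05942947e-01, -3.13400567e+01,
       -6.42504310e-02,  3.95492313e-02,  6.44785337e-05]), 'tool_pos': array([ 0.22804264, -0.60818487,  0.22958481]), 'tool_rot': array([-1.79902999e+02,  5.94841435e-03,  2.05585119e+01]), 'force': array([-0.78941244,  1.07510733, -0.16943649]), 'wrist_torque': array([ 0.04843367, -0.01508329, -0.02092587]), 'grasp_force': 0.0, 'grip_width': 0.08668698698216508}
```

View pics/top0.png

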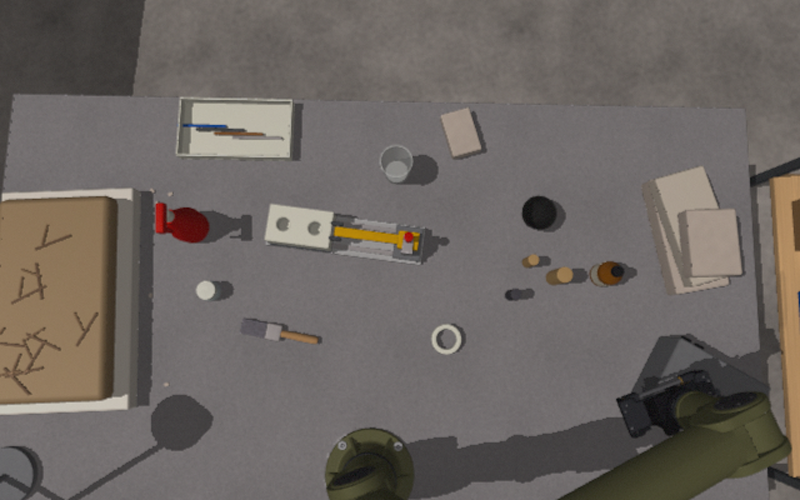

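View pics/side0.png

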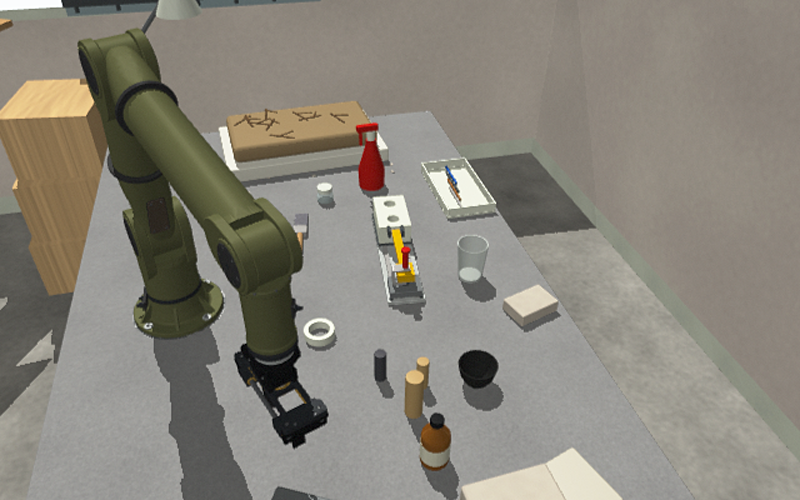

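The top view shows the dark core at (513,294), sand cylinders at (532,261) and (563,275), the carriage at (300,227) with pockets at (283,224) and (314,228), and the red knob at (409,238). In the side view the dark core is at (380,365). The sand candidates there are (423,372), the smaller, and (414,395), the larger and not wanted. The red spray bottle could be taken for the knob, and the amber bottle is brown too. I'll take close crops to check.

```bash
python3 - <<'E'
from h import *
import pickle
C=pickle.load(open('c0.pkl','rb'))
def crop(n,x,y,w,h,s):
    return cv2.resize(C[n]['image'][y:y+h,x:x+w,::-1],None,fx=s,fy=s,interpolation=cv2.INTER_CUBIC)
# cores: top x400-500,y195-245 ; side x290-360,y275-345
a=crop('top',400,195,80,60,5); b=crop('side',290,275,80,75,5)
cv2.imwrite('pics/cores.png',np.hstack([cv2.copyMakeBorder(a,0,75,0,0,cv2.BORDER_CONSTANT),b]))
a=crop('top',205,155,140,60,5);b=crop('side',290,150,60,96,6)
cv2.imwrite('pics/docktop.png',a); cv2.imwrite('pics/dockside.png',b)
E
```

```text
(no output)
```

View pics/cores.png

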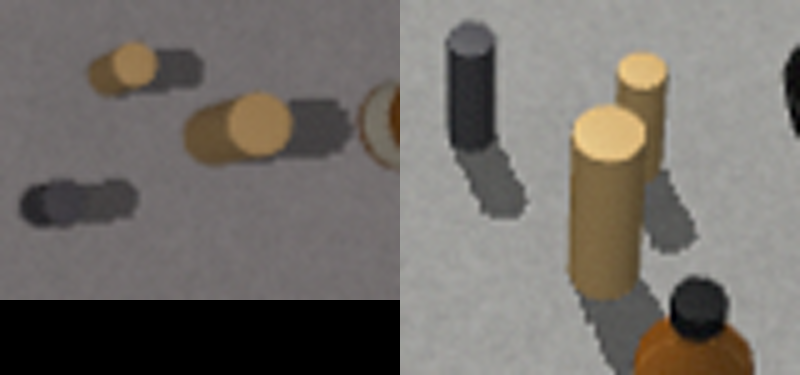

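View pics/docktop.png

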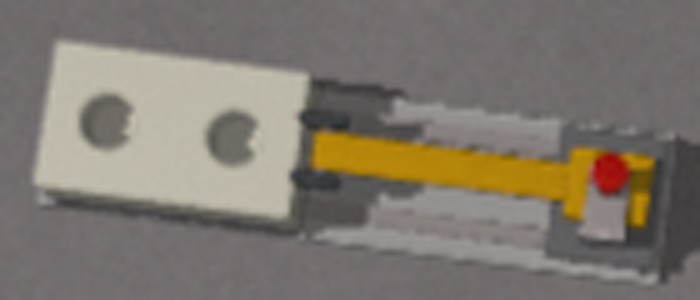

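View pics/dockside.png

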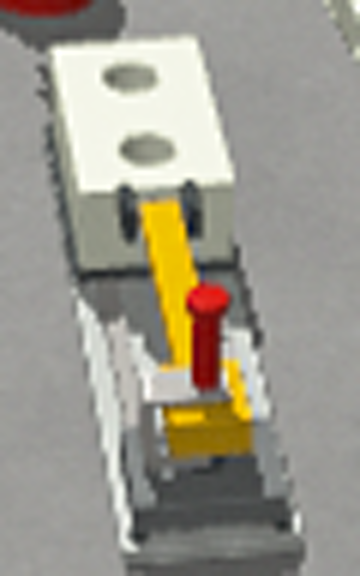

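The crops show the small sand core's top at (134,65) top / (242,71) side, the dark core's at (65,202) / (71,38), and the large sand cylinder, clearly wider and taller, at (260,124) / (210,133). The pockets are at (107,122) and (232,138) top, (130,77) and (147,149) side. The knob head is at (610,172) / (208,297).

```bash
cat >> h.py <<'E'
def cr(x,y,s,p): return (x+(p[0]+.5)/s-.5, y+(p[1]+.5)/s-.5)
E
python3 - <<'E'
from h import *
import pickle
C=pickle.load(open('c0.pkl','rb'));T,S=C['top'],C['side']
P={}
for n,t,s in [('sand',(134,65),(242,71)),('big',(260,124),(210,133)),('dark',(65,202),(71,38))]:
    P[n]=tri(T,cr(400,195,5,t),S,cr(290,275,5,s))
for n,t,s in [('pb',(107,122),(130,77)),('pa',(232,138),(147,149)),('knobhead',(610,172),(208,296))]:
    P[n]=tri(T,cr(205,155,5,t),S,cr(290,150,6,s))
for n,(p,e) in P.items(): print(n,p.round(4),round(e,4))
for n,z,p in [('sand',.08,(134,65)),('dark',.08,(65,202))]: print(n,'top@z',atz(T,*cr(400,195,5,p),z))
for n,z,p in [('sand',.08,(242,71)),('dark',.08,(71,38))]: print(n,'side@z',atz(S,*cr(290,275,5,p),z))
for n,z,p in [('pb',.085,(107,122)),('pa',.085,(232,138)),('kn',.151,(610,172))]: print(n,'top@z',atz(T,*cr(205,155,5,p),z))
for n,z,p in [('pb',.085,(130,77)),('pa',.085,(147,149)),('kn',.151,(208,296))]: print(n,'side@z',atz(S,*cr(290,150,6,p),z))
d=P['pb'][0]-P['pa'][0]; print('yaw',np.degrees(np.arctan2(d[1],d[0])),np.linalg.norm(d))
o=P['knobhead'][0]-P['pa'][0]; print(np.degrees(np.arctan2(-o[1],-o[0])))
E
```

```text
sand [ 0.5377 -0.3976  0.0807] 0.0009
big [ 0.4996 -0.4656  0.1152] 0.0011
dark [ 0.4515 -0.3538  0.0831] 0.001
pb [0.614  0.2288 0.0864] 0.0001
pa [0.6056 0.1504 0.0858] 0.0001
knobhead [ 0.5796 -0.085   0.1529] 0.0001
sand top@z [ 0.53819191 -0.3978747   0.08      ]
dark top@z [ 0.45219658 -0.35445166  0.08      ]
sand side@z [ 0.53743422 -0.39702397  0.08      ]
dark side@z [ 0.45167052 -0.35088801  0.08      ]
pb top@z [0.61416858 0.22907763 0.085     ]
pa top@z [0.60572587 0.15056127 0.085     ]
kn top@z [ 0.57997242 -0.08506432  0.151     ]
pb side@z [0.61461164 0.23093227 0.085     ]
pa side@z [0.60580306 0.15158251 0.085     ]
kn side@z [ 0.58022637 -0.08265341  0.151     ]
yaw 83.84320085065087 0.07878090858345362
83.7171776208473
```

```bash
cat >> h.py <<'E'
from scipy.spatial.transform import Rotation as Ro
def to(x,y,z,yaw=83.8):
    o=sensors.get_obs(); R=Ro.from_euler('xyz',o['tool_rot'],degrees=True)
    d=R.inv().apply(np.array([x,y,z])-o['tool_pos'])*1000
    r=(R.inv()*Ro.from_euler('xyz',[180,0,yaw],degrees=True)).as_rotvec()
    print(o['time_s'],o['tool_pos'].round(4),o['tool_rot'].round(2),'F',o['force'].round(1),'w',round(o['grip_width'],4),o['grasp_force'],'\n  shift',d.round(1),'rot',r.round(4))
E
python3 -c "
from h import *
to(.5378,-.3975,.2); to(.5378,-.3975,.055)"
```

```text
0.1 [ 0.228  -0.6082  0.2296] [-1.799e+02  1.000e-02  2.056e+01] F [-0.8  1.1 -0.2] w 0.0867 0.0 
  shift [364.  -88.4  29.7] rot [-1.6000e-03 -8.0000e-04 -1.1038e+00]
0.1 [ 0.228  -0.6082  0.2296] [-1.799e+02  1.000e-02  2.056e+01] F [-0.8  1.1 -0.2] w 0.0867 0.0 
  shift [364.  -88.2 174.7] rot [-1.6000e-03 -8.0000e-04 -1.1038e+00]
```

>>> {"method": "drive_tool", "body": {
  "moves": [
    {"x": 45, "y": -11, "z": 0, "rz": -0.14, "fingers": -1},
    {"x": 91, "y": -22, "z": 0, "rz": -0.28, "fingers": -1},
    {"x": 136, "y": -33, "z": 0, "rz": -0.42, "fingers": -1},
    {"x": 182, "y": -44, "z": 0, "rz": -0.56, "fingers": -1},
    {"x": 228, "y": -55, "z": 5, "rz": -0.7, "fingers": -1},
    {"x": 273, "y": -66, "z": 10, "rz": -0.84, "fingers": -1},
    {"x": 319, "y": -77, "z": 20, "rz": -0.98, "fingers": -1},
    {"x": 364, "y": -88, "z": 30, "rz": -1.104, "fingers": -1},
    {"x": 364, "y": -88, "z": 30, "rz": -1.104, "fingers": -1},
    {"x": 364, "y": -88, "z": 30, "rz": -1.104, "fingers": -1}
  ],
  "force": 15
}}

```text
invalid input at $.moves[0]: expected keys x, y, z, rx, ry, rz, fingers
```

```bash
python3 -c "
from h import *
to(.5378,-.3975,.055)"
```

```text
0.1 [ 0.228  -0.6082  0.2296] [-1.799e+02  1.000e-02  2.056e+01] F [-0.8  1.1 -0.2] w 0.0867 0.0 
  shift [364.  -88.2 174.7] rot [-1.6000e-03 -8.0000e-04 -1.1038e+00]
```

All keys are required.

>>> {"method": "drive_tool", "body": {
  "moves": [
    {"x": 45, "y": -11, "z": 0, "rx": 0, "ry": 0, "rz": -0.14, "fingers": -1},
    {"x": 91, "y": -22, "z": 0, "rx": 0, "ry": 0, "rz": -0.28, "fingers": -1},
    {"x": 136, "y": -33, "z": 0, "rx": 0, "ry": 0, "rz": -0.42, "fingers": -1},
    {"x": 182, "y": -44, "z": 0, "rx": 0, "ry": 0, "rz": -0.56, "fingers": -1},
    {"x": 228, "y": -55, "z": 5, "rx": 0, "ry": 0, "rz": -0.7, "fingers": -1},
    {"x": 273, "y": -66, "z": 10, "rx": 0, "ry": 0, "rz": -0.84, "fingers": -1},
    {"x": 319, "y": -77, "z": 20, "rx": 0, "ry": 0, "rz": -0.98, "fingers": -1},
    {"x": 364, "y": -88, "z": 30, "rx": 0, "ry": 0, "rz": -1.104, "fingers": -1},
    {"x": 364, "y": -88, "z": 30, "rx": 0, "ry": 0, "rz": -1.104, "fingers": -1},
    {"x": 364, "y": -88, "z": 30, "rx": 0, "ry": 0, "rz": -1.104, "fingers": -1}
  ],
  "force": 15
}}

```text
time_s: 1.35
tool_pos: [0.5374, -0.3989, 0.2]
tool_rot: [-179.9, 0.0, 83.8]
force: [-0.0, -0.4, -0.9]
grip_width: 0.0871
grasp_force: 0.0
```

```bash
python3 -c "
from h import *
to(.5378,-.3975,.055)"
```

```text
1.35 [ 0.5374 -0.3989  0.2   ] [-1.7992e+02  2.0000e-02  8.3760e+01] F [-0.  -0.4 -0.9] w 0.0871 0.0 
  shift [  1.5   0.4 145. ] rot [-0.0015  0.0004 -0.0006]
```

>>> {"method": "drive_tool", "body": {
  "moves": [
    {"x": 1.5, "y": 0.4, "z": 40, "rx": 0, "ry": 0, "rz": 0, "fingers": -1},
    {"x": 1.5, "y": 0.4, "z": 80, "rx": 0, "ry": 0, "rz": 0, "fingers": -1},
    {"x": 1.5, "y": 0.4, "z": 120, "rx": 0, "ry": 0, "rz": 0, "fingers": -1},
    {"x": 1.5, "y": 0.4, "z": 145, "rx": 0, "ry": 0, "rz": 0, "fingers": -1},
    {"x": 1.5, "y": 0.4, "z": 145, "rx": 0, "ry": 0, "rz": 0, "fingers": -1},
    {"x": 1.5, "y": 0.4, "z": 145, "rx": 0, "ry": 0, "rz": 0, "fingers": 1},
    {"x": 1.5, "y": 0.4, "z": 145, "rx": 0, "ry": 0, "rz": 0, "fingers": 1},
    {"x": 1.5, "y": 0.4, "z": 145, "rx": 0, "ry": 0, "rz": 0, "fingers": 1},
    {"x": 1.5, "y": 0.4, "z": 145, "rx": 0, "ry": 0, "rz": 0, "fingers": 1},
    {"x": 1.5, "y": 0.4, "z": 145, "rx": 0, "ry": 0, "rz": 0, "fingers": 1},
    {"x": 1.5, "y": 0.4, "z": 145, "rx": 0, "ry": 0, "rz": 0, "fingers": 1}
  ],
  "force": 15
}}

```text
time_s: 2.72
tool_pos: [0.5387, -0.3969, 0.0556]
tool_rot: [-180.0, 0.0, 83.8]
force: [-0.0, -0.5, 0.4]
grip_width: 0.0348
grasp_force: 0.0
```

```bash
python3 -c "
from h import *
to(.6142,.23,.23);to(.5378,-.3975,.23)"
```

```text
2.725 [ 0.5387 -0.3969  0.0556] [-179.99    0.     83.82] F [-0.  -0.5  0.4] w 0.0348 0.0 
  shift [ 631.4    7.5 -174.5] rot [-0.0001  0.0001  0.0003]
2.725 [ 0.5387 -0.3969  0.0556] [-179.99    0.     83.82] F [-0.  -0.5  0.4] w 0.0348 0.0 
  shift [  -0.7   -0.8 -174.4] rot [-0.0001  0.0001  0.0003]
```

>>> {"method": "drive_tool", "body": {
  "moves": [
    {"x": 0, "y": 0, "z": 0, "rx": 0, "ry": 0, "rz": 0, "fingers": 1},
    {"x": 0, "y": 0, "z": 0, "rx": 0, "ry": 0, "rz": 0, "fingers": 1},
    {"x": 0, "y": 0, "z": 0, "rx": 0, "ry": 0, "rz": 0, "fingers": 1},
    {"x": 0, "y": 0, "z": -40, "rx": 0, "ry": 0, "rz": 0, "fingers": 1},
    {"x": 0, "y": 0, "z": -90, "rx": 0, "ry": 0, "rz": 0, "fingers": 1},
    {"x": 10, "y": 0, "z": -140, "rx": 0, "ry": 0, "rz": 0, "fingers": 1},
    {"x": 40, "y": 0, "z": -190, "rx": 0, "ry": 0, "rz": 0, "fingers": 1},
    {"x": 80, "y": 1, "z": -205, "rx": 0, "ry": 0, "rz": 0, "fingers": 1},
    {"x": 130, "y": 1, "z": -205, "rx": 0, "ry": 0, "rz": 0, "fingers": 1},
    {"x": 180, "y": 2, "z": -205, "rx": 0, "ry": 0, "rz": 0, "fingers": 1},
    {"x": 230, "y": 2, "z": -205, "rx": 0, "ry": 0, "rz": 0, "fingers": 1},
    {"x": 280, "y": 3, "z": -205, "rx": 0, "ry": 0, "rz": 0, "fingers": 1},
    {"x": 330, "y": 4, "z": -205, "rx": 0, "ry": 0, "rz": 0, "fingers": 1},
    {"x": 380, "y": 5, "z": -205, "rx": 0, "ry": 0, "rz": 0, "fingers": 1},
    {"x": 430, "y": 5, "z": -205, "rx": 0, "ry": 0, "rz": 0, "fingers": 1},
    {"x": 480, "y": 6, "z": -205, "rx": 0, "ry": 0, "rz": 0, "fingers": 1},
    {"x": 530, "y": 7, "z": -205, "rx": 0, "ry": 0, "rz": 0, "fingers": 1},
    {"x": 580, "y": 7, "z": -205, "rx": 0, "ry": 0, "rz": 0, "fingers": 1},
    {"x": 631, "y": 7.5, "z": -205, "rx": 0, "ry": 0, "rz": 0, "fingers": 1},
    {"x": 631, "y": 7.5, "z": -205, "rx": 0, "ry": 0, "rz": 0, "fingers": 1}
  ],
  "force": 15
}}

```text
time_s: 5.22
tool_pos: [0.612, 0.2361, 0.2599]
tool_rot: [-179.9, -0.2, 84.3]
force: [-0.3, 0.4, -1.0]
grip_width: 0.0276
grasp_force: 15.0
```

```bash
python3 -c "
from h import *
to(.6142,.23,.15)"
```

```text
5.225 [0.612  0.2361 0.2599] [-179.86   -0.2    84.33] F [-0.3  0.4 -1. ] w 0.0276 14.99996721977368 
  shift [ -6.2   3.1 109.9] rot [-0.0024 -0.0035  0.0092]
```

>>> {"method": "drive_tool", "body": {
  "moves": [
    {"x": 0, "y": 0, "z": 40, "rx": 0, "ry": 0, "rz": 0, "fingers": 1},
    {"x": 0, "y": 0, "z": 80, "rx": 0, "ry": 0, "rz": 0, "fingers": 1},
    {"x": 0, "y": 0, "z": 100, "rx": 0, "ry": 0, "rz": 0, "fingers": 1},
    {"x": 0, "y": 0, "z": 100, "rx": 0, "ry": 0, "rz": 0, "fingers": 1},
    {"x": 0, "y": 0, "z": 100, "rx": 0, "ry": 0, "rz": 0, "fingers": 1}
  ]
}}

```text
time_s: 5.85
tool_pos: [0.6152, 0.2298, 0.1623]
tool_rot: [179.9, -0.1, 83.8]
force: [-0.2, 0.0, -1.1]
grip_width: 0.0274
grasp_force: 15.0
```

```bash
python3 - <<'E'
from h import *
to(.6142,.23,.105)
A=[]
for n,x,y in(('side',275,140),('top',205,150)):
    c=vision.read_camera(n); A.append(cv2.resize(c['image'][y:y+100,x:x+80,::-1],None,fx=5,fy=5,interpolation=cv2.INTER_CUBIC))
cv2.imwrite('pics/place1.png',np.hstack(A))
E
```

```text
5.85 [0.6152 0.2298 0.1623] [ 1.7986e+02 -7.0000e-02  8.3790e+01] F [-0.2  0.  -1.1] w 0.0274 14.99931423459202 
  shift [ 0.  -1.1 57.3] rot [ 0.0024 -0.0011 -0.0001]
```

View pics/place1.png

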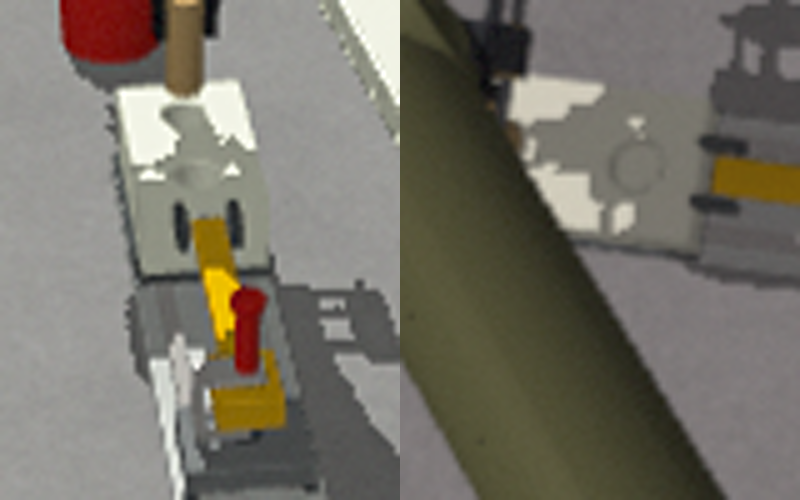

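The side crop shows the sand core held upright with its bottom at about (185,90), just behind pocket b, as expected at this height. I'll lower it in stages.

>>> {"method": "drive_tool", "body": {
  "moves": [
    {"x": 0, "y": -1, "z": 10, "rx": 0, "ry": 0, "rz": 0, "fingers": 1},
    {"x": 0, "y": -1, "z": 18, "rx": 0, "ry": 0, "rz": 0, "fingers": 1},
    {"x": 0, "y": -1, "z": 23, "rx": 0, "ry": 0, "rz": 0, "fingers": 1},
    {"x": 0, "y": -1, "z": 27, "rx": 0, "ry": 0, "rz": 0, "fingers": 1},
    {"x": 0, "y": -1, "z": 30, "rx": 0, "ry": 0, "rz": 0, "fingers": 1},
    {"x": 0, "y": -1, "z": 30, "rx": 0, "ry": 0, "rz": 0, "fingers": 1}
  ]
}}

```text
time_s: 6.7
tool_pos: [0.6131, 0.2296, 0.1303]
tool_rot: [-180.0, 0.0, 83.8]
force: [0.6, 0.4, -1.1]
grip_width: 0.0275
grasp_force: 15.0
```

>>> {"method": "drive_tool", "body": {
  "moves": [
    {"x": 0, "y": 0.5, "z": 8, "rx": 0, "ry": 0, "rz": 0, "fingers": 1},
    {"x": 0, "y": 0.5, "z": 16, "rx": 0, "ry": 0, "rz": 0, "fingers": 1},
    {"x": 0, "y": 0.5, "z": 21, "rx": 0, "ry": 0, "rz": 0, "fingers": 1},
    {"x": 0, "y": 0.5, "z": 24, "rx": 0, "ry": 0, "rz": 0, "fingers": 1},
    {"x": 0, "y": 0.5, "z": 24, "rx": 0, "ry": 0, "rz": 0, "fingers": 1}
  ]
}}

```text
time_s: 7.32
tool_pos: [0.6135, 0.2296, 0.1062]
tool_rot: [-180.0, 0.0, 83.8]
force: [0.4, -1.0, -1.4]
grip_width: 0.0274
grasp_force: 15.0
```

>>> {"method": "drive_tool", "body": {
  "moves": [
    {"x": 0, "y": 0, "z": 0.5, "rx": 0, "ry": 0, "rz": 0, "fingers": -1},
    {"x": 0, "y": 0, "z": 0.5, "rx": 0, "ry": 0, "rz": 0, "fingers": -1},
    {"x": 0, "y": 0, "z": 0, "rx": 0, "ry": 0, "rz": 0, "fingers": -1},
    {"x": 0, "y": 0, "z": 0, "rx": 0, "ry": 0, "rz": 0, "fingers": -1},
    {"x": 0, "y": 0, "z": -30, "rx": 0, "ry": 0, "rz": 0, "fingers": -1},
    {"x": 0, "y": 0, "z": -80, "rx": 0, "ry": 0, "rz": 0, "fingers": -1},
    {"x": 0, "y": 0, "z": -130, "rx": 0, "ry": 0, "rz": 0, "fingers": -1},
    {"x": 0, "y": 0, "z": -130, "rx": 0, "ry": 0, "rz": 0, "fingers": -1}
  ]
}}

```text
time_s: 8.32
tool_pos: [0.6157, 0.2313, 0.2419]
tool_rot: [179.5, -0.2, 83.8]
force: [0.7, -0.8, -0.8]
grip_width: 0.0868
grasp_force: 0.0
```

```bash
python3 -c "
from h import *
to(.4518,-.353,.2)"
```

```text
8.325 [0.6157 0.2313 0.2419] [179.54  -0.23  83.82] F [ 0.7 -0.8 -0.8] w 0.0868 0.0 
  shift [-598.7 -100.4   38.7] rot [ 0.008  -0.004   0.0003]
```

>>> {"method": "drive_tool", "body": {
  "moves": [
    {"x": -50, "y": -8, "z": 0, "rx": 0, "ry": 0, "rz": 0, "fingers": -1},
    {"x": -100, "y": -16, "z": 0, "rx": 0, "ry": 0, "rz": 0, "fingers": -1},
    {"x": -150, "y": -25, "z": 0, "rx": 0, "ry": 0, "rz": 0, "fingers": -1},
    {"x": -200, "y": -33, "z": 0, "rx": 0, "ry": 0, "rz": 0, "fingers": -1},
    {"x": -250, "y": -41, "z": 0, "rx": 0, "ry": 0, "rz": 0, "fingers": -1},
    {"x": -300, "y": -49, "z": 0, "rx": 0, "ry": 0, "rz": 0, "fingers": -1},
    {"x": -350, "y": -57, "z": 0, "rx": 0, "ry": 0, "rz": 0, "fingers": -1},
    {"x": -400, "y": -66, "z": 0, "rx": 0, "ry": 0, "rz": 0, "fingers": -1},
    {"x": -450, "y": -74, "z": 0, "rx": 0, "ry": 0, "rz": 0, "fingers": -1},
    {"x": -500, "y": -82, "z": 0, "rx": 0, "ry": 0, "rz": 0, "fingers": -1},
    {"x": -550, "y": -90, "z": 0, "rx": 0, "ry": 0, "rz": 0, "fingers": -1},
    {"x": -597, "y": -98, "z": 0, "rx": 0, "ry": 0, "rz": 0, "fingers": -1},
    {"x": -597, "y": -98, "z": 20, "rx": 0, "ry": 0, "rz": 0, "fingers": -1},
    {"x": -597, "y": -98, "z": 36, "rx": 0, "ry": 0, "rz": 0, "fingers": -1},
    {"x": -597, "y": -98, "z": 36, "rx": 0, "ry": 0, "rz": 0, "fingers": -1},
    {"x": -597, "y": -98, "z": 36, "rx": 0, "ry": 0, "rz": 0, "fingers": -1}
  ]
}}

```text
time_s: 10.32
tool_pos: [0.4525, -0.3527, 0.2009]
tool_rot: [180.0, 0.0, 83.9]
force: [-1.0, -0.1, 0.8]
grip_width: 0.087
grasp_force: 0.0
```

```bash
python3 -c "
from h import *
to(.4518,-.353,.0555)"
```

```text
10.325 [ 0.4525 -0.3527  0.2009] [1.7998e+02 2.0000e-02 8.3900e+01] F [-1.  -0.1  0.8] w 0.087 0.0 
  shift [ -0.4  -0.7 145.4] rot [0.0004 0.0003 0.0018]
```

>>> {"method": "drive_tool", "body": {
  "moves": [
    {"x": 0, "y": -0.7, "z": 40, "rx": 0, "ry": 0, "rz": 0, "fingers": -1},
    {"x": 0, "y": -0.7, "z": 80, "rx": 0, "ry": 0, "rz": 0, "fingers": -1},
    {"x": 0, "y": -0.7, "z": 120, "rx": 0, "ry": 0, "rz": 0, "fingers": -1},
    {"x": 0, "y": -0.7, "z": 145, "rx": 0, "ry": 0, "rz": 0, "fingers": -1},
    {"x": 0, "y": -0.7, "z": 145, "rx": 0, "ry": 0, "rz": 0, "fingers": -1},
    {"x": 0, "y": -0.7, "z": 145, "rx": 0, "ry": 0, "rz": 0, "fingers": 1},
    {"x": 0, "y": -0.7, "z": 145, "rx": 0, "ry": 0, "rz": 0, "fingers": 1},
    {"x": 0, "y": -0.7, "z": 145, "rx": 0, "ry": 0, "rz": 0, "fingers": 1},
    {"x": 0, "y": -0.7, "z": 145, "rx": 0, "ry": 0, "rz": 0, "fingers": 1},
    {"x": 0, "y": -0.7, "z": 145, "rx": 0, "ry": 0, "rz": 0, "fingers": 1},
    {"x": 0, "y": -0.7, "z": 145, "rx": 0, "ry": 0, "rz": 0, "fingers": 1},
    {"x": 0, "y": -0.7, "z": 145, "rx": 0, "ry": 0, "rz": 0, "fingers": 1},
    {"x": 0, "y": -0.7, "z": 145, "rx": 0, "ry": 0, "rz": 0, "fingers": 1},
    {"x": 0, "y": -0.7, "z": 145, "rx": 0, "ry": 0, "rz": 0, "fingers": 1}
  ],
  "force": 15
}}

```text
time_s: 12.08
tool_pos: [0.4512, -0.3533, 0.0555]
tool_rot: [-180.0, 0.0, 83.8]
force: [-0.0, -0.8, -0.3]
grip_width: 0.0278
grasp_force: 15.0
```

```bash
python3 -c "
from h import *
to(.6057,.1508,.26)"
```

```text
12.075 [ 0.4512 -0.3533  0.0555] [-180.      0.     83.82] F [-0.  -0.8 -0.3] w 0.0278 14.956079325056635 
  shift [ 517.8   99.3 -204.5] rot [-0.0001  0.      0.0003]
```

>>> {"method": "drive_tool", "body": {
  "moves": [
    {"x": 0, "y": 0, "z": -40, "rx": 0, "ry": 0, "rz": 0, "fingers": 1},
    {"x": 0, "y": 0, "z": -90, "rx": 0, "ry": 0, "rz": 0, "fingers": 1},
    {"x": 0, "y": 0, "z": -140, "rx": 0, "ry": 0, "rz": 0, "fingers": 1},
    {"x": 20, "y": 4, "z": -190, "rx": 0, "ry": 0, "rz": 0, "fingers": 1},
    {"x": 60, "y": 11, "z": -205, "rx": 0, "ry": 0, "rz": 0, "fingers": 1},
    {"x": 110, "y": 21, "z": -205, "rx": 0, "ry": 0, "rz": 0, "fingers": 1},
    {"x": 160, "y": 31, "z": -205, "rx": 0, "ry": 0, "rz": 0, "fingers": 1},
    {"x": 210, "y": 40, "z": -205, "rx": 0, "ry": 0, "rz": 0, "fingers": 1},
    {"x": 260, "y": 50, "z": -205, "rx": 0, "ry": 0, "rz": 0, "fingers": 1},
    {"x": 310, "y": 59, "z": -205, "rx": 0, "ry": 0, "rz": 0, "fingers": 1},
    {"x": 360, "y": 69, "z": -205, "rx": 0, "ry": 0, "rz": 0, "fingers": 1},
    {"x": 410, "y": 79, "z": -205, "rx": 0, "ry": 0, "rz": 0, "fingers": 1},
    {"x": 460, "y": 88, "z": -205, "rx": 0, "ry": 0, "rz": 0, "fingers": 1},
    {"x": 518, "y": 99, "z": -205, "rx": 0, "ry": 0, "rz": 0, "fingers": 1},
    {"x": 518, "y": 99, "z": -180, "rx": 0, "ry": 0, "rz": 0, "fingers": 1},
    {"x": 518, "y": 99, "z": -140, "rx": 0, "ry": 0, "rz": 0, "fingers": 1},
    {"x": 518, "y": 99, "z": -110, "rx": 0, "ry": 0, "rz": 0, "fingers": 1},
    {"x": 518, "y": 99, "z": -100, "rx": 0, "ry": 0, "rz": 0, "fingers": 1},
    {"x": 518, "y": 99, "z": -100, "rx": 0, "ry": 0, "rz": 0, "fingers": 1}
  ]
}}

```text
time_s: 14.45
tool_pos: [0.6052, 0.1509, 0.1553]
tool_rot: [-179.9, 0.0, 83.8]
force: [0.5, -0.7, -1.6]
grip_width: 0.0275
grasp_force: 15.0
```

```bash
python3 - <<'E'
from h import *
to(.6057,.1508,.1055)
A=[]
for n,x,y in(('side',275,140),('top',205,150)):
    c=vision.read_camera(n); A.append(cv2.resize(c['image'][y:y+100,x:x+80,::-1],None,fx=5,fy=5,interpolation=cv2.INTER_CUBIC))
cv2.imwrite('pics/place2.png',np.hstack(A))
E
```

```text
14.45 [0.6052 0.1509 0.1553] [-1.7994e+02  1.0000e-02  8.3810e+01] F [ 0.5 -0.7 -1.6] w 0.0275 14.97271144296974 
  shift [-0.   0.5 49.8] rot [-0.001   0.0003  0.0002]
```

View pics/place2.png

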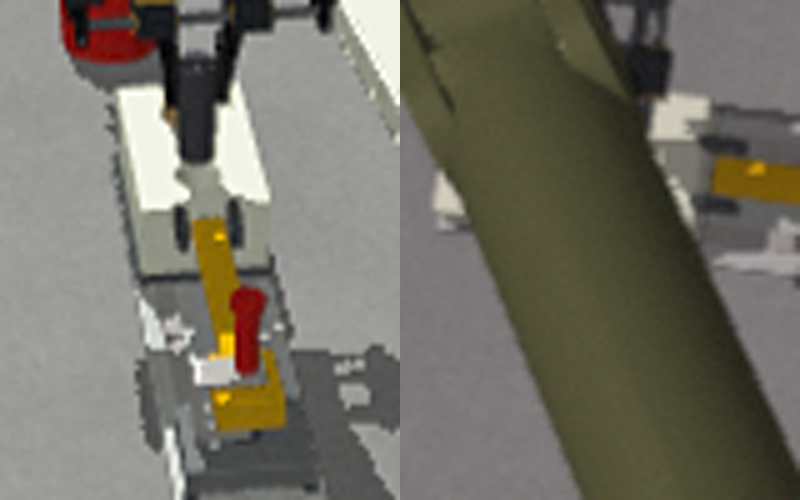

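The dark core hangs upright with its bottom at (196,155), just above pocket a at (197,173). I'll lower it.

>>> {"method": "drive_tool", "body": {
  "moves": [
    {"x": 0, "y": 0.5, "z": 8, "rx": 0, "ry": 0, "rz": 0, "fingers": 1},
    {"x": 0, "y": 0.5, "z": 14, "rx": 0, "ry": 0, "rz": 0, "fingers": 1},
    {"x": 0, "y": 0.5, "z": 19, "rx": 0, "ry": 0, "rz": 0, "fingers": 1},
    {"x": 0, "y": 0.5, "z": 24, "rx": 0, "ry": 0, "rz": 0, "fingers": 1},
    {"x": 0, "y": 0.5, "z": 26, "rx": 0, "ry": 0, "rz": 0, "fingers": 1},
    {"x": 0, "y": 0.5, "z": 26, "rx": 0, "ry": 0, "rz": 0, "fingers": 1}
  ]
}}

```text
time_s: 15.3
tool_pos: [0.6059, 0.151, 0.1294]
tool_rot: [-180.0, 0.0, 83.8]
force: [1.0, 1.3, -1.6]
grip_width: 0.0274
grasp_force: 15.0
```

>>> {"method": "drive_tool", "body": {
  "moves": [
    {"x": 0, "y": 0, "z": 8, "rx": 0, "ry": 0, "rz": 0, "fingers": 1},
    {"x": 0, "y": 0, "z": 16, "rx": 0, "ry": 0, "rz": 0, "fingers": 1},
    {"x": 0, "y": 0, "z": 21, "rx": 0, "ry": 0, "rz": 0, "fingers": 1},
    {"x": 0, "y": 0, "z": 23.5, "rx": 0, "ry": 0, "rz": 0, "fingers": 1},
    {"x": 0, "y": 0, "z": 23.5, "rx": 0, "ry": 0, "rz": 0, "fingers": 1}
  ]
}}

```text
time_s: 15.92
tool_pos: [0.606, 0.1511, 0.106]
tool_rot: [180.0, -0.0, 83.8]
force: [-0.4, -0.3, -0.6]
grip_width: 0.0274
grasp_force: 15.0
```

>>> {"method": "drive_tool", "body": {
  "moves": [
    {"x": 0, "y": 0, "z": 0, "rx": 0, "ry": 0, "rz": 0, "fingers": -1},
    {"x": 0, "y": 0, "z": 0, "rx": 0, "ry": 0, "rz": 0, "fingers": -1},
    {"x": 0, "y": 0, "z": 0, "rx": 0, "ry": 0, "rz": 0, "fingers": -1},
    {"x": 0, "y": 0, "z": 0, "rx": 0, "ry": 0, "rz": 0, "fingers": -1},
    {"x": 0, "y": 0, "z": -30, "rx": 0, "ry": 0, "rz": 0, "fingers": -1},
    {"x": 0, "y": 0, "z": -70, "rx": 0, "ry": 0, "rz": 0, "fingers": -1},
    {"x": 0, "y": 0, "z": -110, "rx": 0, "ry": 0, "rz": 0, "fingers": -1},
    {"x": -40, "y": 0, "z": -110, "rx": 0, "ry": 0, "rz": 0, "fingers": -1},
    {"x": -80, "y": 0, "z": -110, "rx": 0, "ry": 0, "rz": 0, "fingers": -1},
    {"x": -120, "y": 0, "z": -110, "rx": 0, "ry": 0, "rz": 0, "fingers": -1},
    {"x": -160, "y": 0, "z": -110, "rx": 0, "ry": 0, "rz": 0, "fingers": -1},
    {"x": -200, "y": 0, "z": -110, "rx": 0, "ry": 0, "rz": 0, "fingers": -1},
    {"x": -236, "y": 0, "z": -110, "rx": 0, "ry": 0, "rz": 0, "fingers": -1},
    {"x": -236, "y": 0, "z": -110, "rx": 0, "ry": 0, "rz": 0, "fingers": -1},
    {"x": -236, "y": 0, "z": -110, "rx": 0, "ry": 0, "rz": 0, "fingers": -1}
  ]
}}

```text
time_s: 17.8
tool_pos: [0.5806, -0.0828, 0.2161]
tool_rot: [180.0, -0.0, 83.8]
force: [-0.5, 0.8, 0.2]
grip_width: 0.0873
grasp_force: 0.0
```

```bash
python3 - <<'E'
from h import *
to(.580,-.084,.108)
A=[]
for n,x,y in(('side',275,130),('top',205,145)):
    c=vision.read_camera(n); A.append(cv2.resize(c['image'][y:y+110,x:x+(60 if n=='side' else 140),::-1],None,fx=4,fy=4,interpolation=cv2.INTER_CUBIC))
cv2.imwrite('pics/placed.png',np.hstack(A))
E
```

```text
17.8 [ 0.5806 -0.0828  0.2161] [ 1.7999e+02 -4.0000e-02  8.3840e+01] F [-0.5  0.8  0.2] w 0.0873 0.0 
  shift [ -1.4  -0.5 108.1] rot [ 0.0001 -0.0008  0.0007]
```

View pics/placed.png

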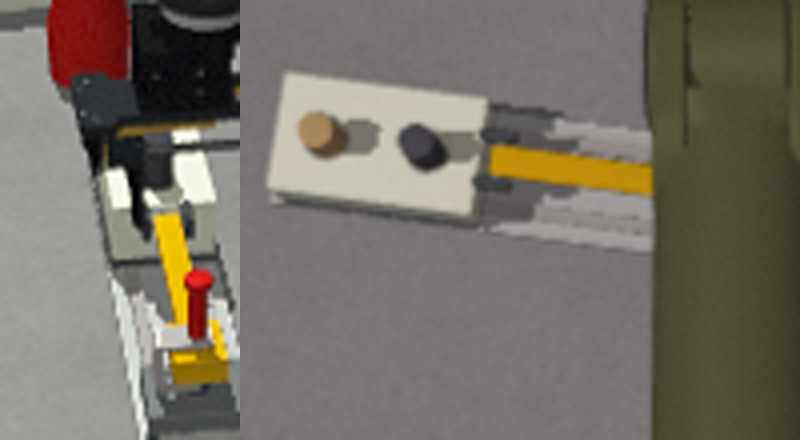

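Both cores stand in the pockets, with tops at (320,132) and (420,147) in the top crop. Next I'll grip the knob.

>>> {"method": "drive_tool", "body": {
  "moves": [
    {"x": -1, "y": -0.5, "z": 35, "rx": 0, "ry": 0, "rz": 0, "fingers": -1},
    {"x": -1, "y": -0.5, "z": 70, "rx": 0, "ry": 0, "rz": 0, "fingers": -1},
    {"x": -1, "y": -0.5, "z": 95, "rx": 0, "ry": 0, "rz": 0, "fingers": -1},
    {"x": -1, "y": -0.5, "z": 107, "rx": 0, "ry": 0, "rz": 0, "fingers": -1},
    {"x": -1, "y": -0.5, "z": 107, "rx": 0, "ry": 0, "rz": 0, "fingers": 1},
    {"x": -1, "y": -0.5, "z": 107, "rx": 0, "ry": 0, "rz": 0, "fingers": 1},
    {"x": -1, "y": -0.5, "z": 107, "rx": 0, "ry": 0, "rz": 0, "fingers": 1},
    {"x": -1, "y": -0.5, "z": 107, "rx": 0, "ry": 0, "rz": 0, "fingers": 1},
    {"x": -1, "y": -0.5, "z": 107, "rx": 0, "ry": 0, "rz": 0, "fingers": 1},
    {"x": -1, "y": -0.5, "z": 107, "rx": 0, "ry": 0, "rz": 0, "fingers": 1},
    {"x": -1, "y": -0.5, "z": 107, "rx": 0, "ry": 0, "rz": 0, "fingers": 1},
    {"x": -1, "y": -0.5, "z": 107, "rx": 0, "ry": 0, "rz": 0, "fingers": 1},
    {"x": -1, "y": -0.5, "z": 107, "rx": 0, "ry": 0, "rz": 0, "fingers": 1},
    {"x": -1, "y": -0.5, "z": 107, "rx": 0, "ry": 0, "rz": 0, "fingers": 1},
    {"x": -1, "y": -0.5, "z": 107, "rx": 0, "ry": 0, "rz": 0, "fingers": 1}
  ],
  "force": 40
}}

```text
time_s: 19.77
tool_pos: [0.5803, -0.0846, 0.1091]
tool_rot: [180.0, 0.0, 83.8]
force: [3.8, -0.4, -2.0]
grip_width: 0.0223
grasp_force: 40.0
```

```bash
python3 -c "
from h import *
to(.580,-.084,.108)"
```

```text
19.775 [ 0.5803 -0.0846  0.1091] [179.96   0.    83.81] F [ 3.8 -0.4 -2. ] w 0.0223 39.99972581863403 
  shift [ 0.6 -0.3  1.1] rot [0.0008 0.     0.0002]
```

```bash
python3 - <<'E'
from h import *
c=vision.read_camera('side')
p=proj(c,[.5803,-.0846,.12]);print(p, [proj(c,[.58,-.084,z]) for z in(.093,.101,.141,.151)])
x,y=int(p[0])-30,int(p[1])-30
cv2.imwrite('pics/grip.png',cv2.resize(c['image'][y:y+50,x:x+60,::-1],None,fx=12,fy=12,interpolation=cv2.INTER_CUBIC));print(x,y)
E
```

```text
(np.float64(324.23416826513284), np.float64(207.0229330776157)) [(np.float64(323.92913578197454), np.float64(213.5237635227615)), (np.float64(323.9779766556183), np.float64(211.58221901879298)), (np.float64(324.2266696952494), np.float64(201.69606080235323)), (np.float64(324.2900379417788), np.float64(199.1770175994695))]
294 177
```

View pics/grip.png

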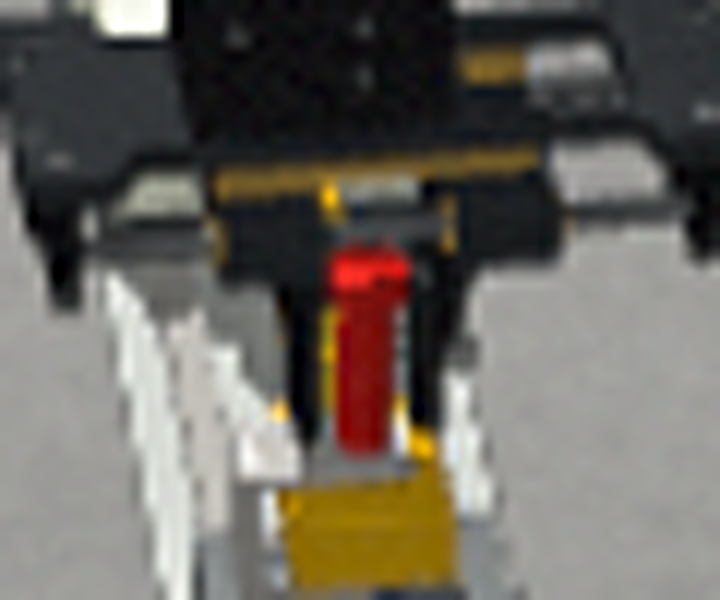

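The picture shows the fingers closing on the knob's wider head at (370,270), with gaps at (325,370) and (400,370) on both sides of the stem. The opening of 22.3 mm agrees. So the upper finger holds the head, not the pads on the stem. I'll open, rise 26 mm and grip the head squarely in the pads.

>>> {"method": "drive_tool", "body": {
  "moves": [
    {"x": 0, "y": 0, "z": 0, "rx": 0, "ry": 0, "rz": 0, "fingers": -0.2},
    {"x": 0, "y": 0, "z": 0, "rx": 0, "ry": 0, "rz": 0, "fingers": -0.2},
    {"x": 0, "y": 0, "z": 0, "rx": 0, "ry": 0, "rz": 0, "fingers": -0.2},
    {"x": 0, "y": 0, "z": -10, "rx": 0, "ry": 0, "rz": 0, "fingers": -0.2},
    {"x": 0, "y": 0, "z": -26, "rx": 0, "ry": 0, "rz": 0, "fingers": -0.2},
    {"x": 0, "y": 0, "z": -26, "rx": 0, "ry": 0, "rz": 0, "fingers": -0.2},
    {"x": 0, "y": 0, "z": -26, "rx": 0, "ry": 0, "rz": 0, "fingers": 1},
    {"x": 0, "y": 0, "z": -26, "rx": 0, "ry": 0, "rz": 0, "fingers": 1},
    {"x": 0, "y": 0, "z": -26, "rx": 0, "ry": 0, "rz": 0, "fingers": 1},
    {"x": 0, "y": 0, "z": -26, "rx": 0, "ry": 0, "rz": 0, "fingers": 1},
    {"x": 0, "y": 0, "z": -26, "rx": 0, "ry": 0, "rz": 0, "fingers": 1},
    {"x": 0, "y": 0, "z": -26, "rx": 0, "ry": 0, "rz": 0, "fingers": 1},
    {"x": 0, "y": 0, "z": -26, "rx": 0, "ry": 0, "rz": 0, "fingers": 1}
  ],
  "force": 35
}}

```text
time_s: 21.45
tool_pos: [0.5802, -0.0846, 0.135]
tool_rot: [180.0, -0.0, 83.8]
force: [3.7, -1.8, -2.7]
grip_width: 0.0222
grasp_force: 35.0
```

```bash
python3 -c "
from h import *
to(.580,-.084,.135)"
```

```text
21.45 [ 0.5802 -0.0846  0.135 ] [ 1.7996e+02 -1.0000e-02  8.3810e+01] F [ 3.7 -1.8 -2.7] w 0.0222 34.99887814745307 
  shift [ 0.6 -0.3 -0. ] rot [ 0.0007 -0.0001  0.0002]
```

>>> {"method": "drive_tool", "body": {
  "moves": [
    {"x": 0, "y": -4, "z": 0, "rx": 0, "ry": 0, "rz": 0, "fingers": 1},
    {"x": 0, "y": -8, "z": 0, "rx": 0, "ry": 0, "rz": 0, "fingers": 1},
    {"x": 0, "y": -12, "z": 0, "rx": 0, "ry": 0, "rz": 0, "fingers": 1},
    {"x": 0, "y": -16, "z": 0, "rx": 0, "ry": 0, "rz": 0, "fingers": 1},
    {"x": 0, "y": -20, "z": 0, "rx": 0, "ry": 0, "rz": 0, "fingers": 1},
    {"x": 0, "y": -22, "z": 0, "rx": 0, "ry": 0, "rz": 0, "fingers": 1},
    {"x": 0, "y": -22, "z": 0, "rx": 0, "ry": 0, "rz": 0, "fingers": 1},
    {"x": 0, "y": -22, "z": 0, "rx": 0, "ry": 0, "rz": 0, "fingers": 1}
  ]
}}

```text
time_s: 22.45
tool_pos: [0.5622, -0.0819, 0.1368]
tool_rot: [179.4, -0.1, 83.8]
force: [11.1, 0.4, -3.9]
grip_width: 0.0224
grasp_force: 35.0
```

```bash
python3 -c "
from h import *
to(.5802,-.0846,.135)"
```

```text
22.45 [ 0.5622 -0.0819  0.1368] [ 1.7944e+02 -6.0000e-02  8.3840e+01] F [11.1  0.4 -3.9] w 0.0224 35.00778475776315 
  shift [-0.8 18.2  2. ] rot [ 0.0098 -0.0011  0.0007]
```

>>> {"method": "drive_tool", "body": {
  "moves": [
    {"x": 0, "y": -3, "z": 0, "rx": 0, "ry": 0, "rz": 0, "fingers": 1},
    {"x": 0, "y": -5, "z": 0, "rx": 0, "ry": 0, "rz": 0, "fingers": 1},
    {"x": 0, "y": -6, "z": 0, "rx": 0, "ry": 0, "rz": 0, "fingers": 1},
    {"x": 0, "y": -6, "z": 0, "rx": 0, "ry": 0, "rz": 0, "fingers": 1},
    {"x": 0, "y": -6, "z": 0, "rx": 0, "ry": 0, "rz": 0, "fingers": 1}
  ]
}}

```text
time_s: 23.08
tool_pos: [0.558, -0.0811, 0.1375]
tool_rot: [179.2, -0.1, 83.9]
force: [13.7, 0.7, -3.8]
grip_width: 0.0223
grasp_force: 35.0
```

```bash
python3 -c "
from h import *
to(.5802,-.0846,.135)"
```

```text
23.075 [ 0.558  -0.0811  0.1375] [ 1.7922e+02 -8.0000e-02  8.3850e+01] F [13.7  0.7 -3.8] w 0.0223 35.017845276743174 
  shift [-1.1 22.5  2.8] rot [ 0.0136 -0.0014  0.0009]
```

>>> {"method": "drive_tool", "body": {
  "moves": [
    {"x": 3.2, "y": 0, "z": -9, "rx": 0, "ry": -0.05, "rz": 0, "fingers": 1},
    {"x": 6.9, "y": 0, "z": -17.7, "rx": 0, "ry": -0.1, "rz": 0, "fingers": 1},
    {"x": 11, "y": 0, "z": -26.2, "rx": 0, "ry": -0.15, "rz": 0, "fingers": 1},
    {"x": 15.5, "y": 0, "z": -34.6, "rx": 0, "ry": -0.2, "rz": 0, "fingers": 1},
    {"x": 15.5, "y": 0, "z": -34.6, "rx": 0, "ry": -0.2, "rz": 0, "fingers": 1},
    {"x": 15.5, "y": 0, "z": -34.6, "rx": 0, "ry": -0.2, "rz": 0, "fingers": 1}
  ]
}}

```text
time_s: 23.82
tool_pos: [0.5596, -0.0653, 0.1718]
tool_rot: [179.2, 11.3, 83.8]
force: [16.4, 1.1, -4.8]
grip_width: 0.0223
grasp_force: 35.0
```

```bash
python3 -c "
from h import *
to(.5802,-.0846,.135)"
```

```text
23.825 [ 0.5596 -0.0653  0.1718] [179.2   11.32  83.83] F [16.4  1.1 -4.8] w 0.0223 35.020478535443544 
  shift [-9.4 22.  39.8] rot [0.014  0.1976 0.0019]
```

>>> {"method": "drive_tool", "body": {
  "moves": [
    {"x": 3.2, "y": 0, "z": -9, "rx": 0, "ry": -0.05, "rz": 0, "fingers": 1},
    {"x": 6.9, "y": 0, "z": -17.7, "rx": 0, "ry": -0.1, "rz": 0, "fingers": 1},
    {"x": 11, "y": 0, "z": -26.2, "rx": 0, "ry": -0.15, "rz": 0, "fingers": 1},
    {"x": 15.5, "y": 0, "z": -34.6, "rx": 0, "ry": -0.2, "rz": 0, "fingers": 1},
    {"x": 15.5, "y": 0, "z": -34.6, "rx": 0, "ry": -0.2, "rz": 0, "fingers": 1},
    {"x": 15.5, "y": 0, "z": -34.6, "rx": 0, "ry": -0.2, "rz": 0, "fingers": 1},
    {"x": 15.5, "y": 0, "z": -34.6, "rx": 0, "ry": -0.2, "rz": 0, "fingers": 1},
    {"x": 15.5, "y": 0, "z": -34.6, "rx": 0, "ry": -0.2, "rz": 0, "fingers": 1}
  ]
}}

```text
time_s: 24.82
tool_pos: [0.562, -0.0434, 0.2019]
tool_rot: [179.2, 22.7, 83.7]
force: [16.5, -0.5, -5.8]
grip_width: 0.0223
grasp_force: 35.0
```

```bash
python3 - <<'E'
from h import *
to(.5802,-.0846,.135)
o=sensors.get_obs();print(o['joint_velocities'].round(2))
c=vision.read_camera('side');p=proj(c,o['tool_pos']);x,y=int(p[0])-50,int(p[1])-60
cv2.imwrite('pics/final.png',cv2.resize(c['image'][y:y+100,x:x+100,::-1],None,fx=6,fy=6,interpolation=cv2.INTER_CUBIC));print(x,y)
u=np.array([np.cos(np.radians(83.8)),np.sin(np.radians(83.8))]);h=np.array([.6057,.151])-.055*u
for th in(.35,.39,.43):
    q=h-u*.18*np.cos(th); print(th,75+180*np.sin(th),[ (v-b)*6 for v,b in zip(proj(c,[q[0],q[1],.075+.18*np.sin(th)]),(x,y))])
E
```

```text
24.825 [ 0.562  -0.0434  0.2019] [179.19  22.7   83.75] F [16.5 -0.5 -5.8] w 0.0223 35.018241349607706 
  shift [-10.1  21.5  77. ] rot [0.0138 0.3962 0.0019]
[ 0.01 -0.03 -0.11  0.03  0.06 -0.02 -0.02]
265 119
0.35 136.72160534198125 [np.float64(352.03360918919395), np.float64(488.59645458708036)]
0.39 143.43391472216905 [np.float64(351.54498126171404), np.float64(475.59190832882297)]
0.43 150.03674443725794 [np.float64(350.97623359627437), np.float64(462.4212433154261)]
```

View pics/final.png

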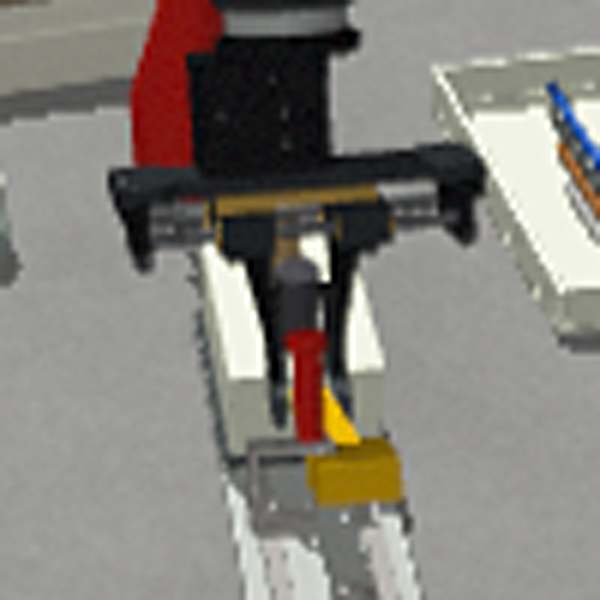

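The coupler block is raised at about (355,475), where the projection puts it for a lift of about 70 mm. The latch is held open, and both cores stand upright behind the knob. The arm is still, so I'm handing in.

```bash
python3 -c "
from h import *
print(workorder.sign_off())"
```

```text
the job is handed in; nothing more can be done
None
```

The job is handed in after 24.9 s: both cores stand in the pockets, and I pulled the latch knob to its stop and am holding the drawbar still with the coupler about 70 mm up, gripping the knob by its head because the fingers closed on it before the stem.

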